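Tip a fresh tea carton into its caddy bay and shut the gate

TASK

Restock the tea caddy: the fresh green carton stands on end on the loading sill in front of the empty bay. With the fingertips tip it over away from you so that it lies flat in the bay with its tear-open panel on top, push it fully home against the back board, and swing the open steel gate shut behind it. Do not lift the carton, and leave everything else on the stand as it is.

Things in the scene. Friction and masses are not known exactly. Their poses are not given: they have to be found in the camera images.
- carton: fresh tea carton, loose, dark green with a cream band near its top, 50 (x) x 95 (y) x 140 (z) mm, 0.18 to 0.37 kg, on end on the sill, square to the bay within 3 degrees, its front edge 23 to 42 mm before the mouth. Origin: centre of its underside as it stands; x towards the bay. The tear panel is on the -x face, towards the robot. Pushed 120 mm up it tips after about 45 mm of travel and falls
- carton_mid (a point): centre of the fresh carton's volume: 70 mm above its underside as it stands, 25 mm above the bay floor when it lies flat
- caddy: beech caddy with two bays, fixed to the stand, base board 263 x 270 x 8 mm. Origin on the table top at the middle wall, in the plane of the bay mouths; x runs into the bays, y left, z up. The base board reaches 105 mm before the mouths as a level loading sill. Walls 8 mm thick, tops 49 mm above the table, at y = -131, 0 and +131 mm. The left bay is full and its gate shut
- bay (a point): centre of the mouth of the empty right bay, on the bay floor (8 mm above the table), axes as the caddy's. The bay is 123 mm wide (y) and its back board's face is at x = +150 mm; the carton is home when it touches that face, its near end then at x = +10 mm
- gate (a joint): vertical hinge of the right bay's steel gate, rad: 0 shut across the mouth, grows as it swings out, 1.57 straight out to -x along the sill's right side, at most 2.3. Starts between 1.6 and 2.25, moves with about 1 N at the tip, stays where it is put. Leaf 5 mm thick, 11 to 46 mm above the table, ends 125 mm from the hinge in an 8 mm round edge
- gate_hinge (a point): hinge axis of the gate, at the front end of the right outer wall, at half the leaf's height (28 mm above the table); at bay x = -6 mm, y = -65.5 mm
- gate_tip (a point): middle of the gate's free edge, 121 mm from the hinge axis
- open_carton: opened rust-coloured tea carton lying in the left bay, 140 x 95 x 50 mm, origin centre of its underside; leave alone
- jug: copper water jug, 215 mm tall, left back corner, origin centre of its foot; leave alone
- pad: order pad 125 x 75 x 12 mm, front right, origin centre of underside; leave alone
- pen: black pen 145 mm long lying on the order pad, origin centre of underside; leave alone
- votive: ribbed glass votive, 73 mm wide, 104 mm tall, right back corner, origin centre of underside; leave alone
- sugar: round wooden lidded cellar, 70 mm wide, 67 mm tall, on the right, origin centre of underside; leave alone
- glass_a: empty clear tumbler, 76 mm wide, 86 mm tall, front left, origin centre of underside; leave alone
- glass_b: empty clear tumbler, 76 mm wide, 86 mm tall, on the left between jug and the other tumbler, origin centre of underside; leave alone

How it is judged (in metres and radians):
On the way:
1. the fresh carton has been tipped over and lies flat in the right bay, tear panel up (angle between carton's own x axis and vertical above 2.98 rad and z of carton_mid in the frame of bay below 0.032 m and x of carton_mid in the frame of bay above 0 m and y of carton_mid in the frame of bay between -0.025 and 0.025 m), for 0.2 s.
At the end, for the whole second after the job is handed in: the fresh carton lies flat (within 0.1 rad) on the floor of the right bay with its tear panel up, its far end within 5 mm of the back board, at rest, and the right gate is shut to within 0.05 rad (angle between carton's own x axis and vertical above 3.04 rad and z of carton_mid in the frame of bay below 0.029 m and x of carton_mid in the frame of bay above 0.075 m and y of carton_mid in the frame of bay between -0.02 and 0.02 m and value of joint gate below 0.05 rad and linear speed of carton below 0.02 m/s); the robot touches nothing.
It fails at once if the carton is lifted while upright (angle between carton's own z axis and vertical below 0.35 rad and z of carton in the frame of bay above 0.02 m).
It fails at once if the carton is lifted while lying (angle between carton's own z axis and vertical above 1.45 rad and z of carton_mid in the frame of bay above 0.06 m).
It fails at once if the carton is lifted clear of the caddy (z of carton_mid in the frame of bay above 0.1 m).
It fails at once if the opened carton in the left bay is disturbed (distance of open_carton from where it was at the start of the episode above 0.015 m).
It fails at once if another thing on the stand is disturbed (distance of any of jug, glass_b, pad, pen, votive, sugar, glass_a from where it was at the start of the episode above 0.02 m).
It also fails if it takes over 54 s, if anything falls off the work surface, if the arm or the gripper's body presses on something with over 40 N, if the wrist force passes 120 N, or if a joint passes its speed limit or range.

ROBOT

A 6-joint arm with a two-finger parallel gripper is mounted at the origin on a cart in front of the work surface, level with it; the furniture and walls round the work are solid. World frame = base frame: x ahead of the robot, y to its left, z up, the work surface at z = 0. Lengths are in m, angles in degrees, forces in N, time in s.
With the tool pointing down it reaches from about 0.25 to 0.725 m from the base axis. Payload 9.7 kg.
Tool frame: the origin (TCP) lies at the very end of the fingers, on their centre line; the grasp point (between the pads) lies 19 mm behind it (bot.grip_depth is the distance from the TCP to the grasp point, in m); z points along the fingers, y is the direction in which the jaws open and shut (so a half turn about z gives the same grasp; the last joint's range is limited). The gripper opens to 85 mm and grips with 20 to 120 N. Pads are 22 mm wide; open, the fingers measure 114 mm over their backs; the gripper's body (76 mm by 85 mm) begins 54 mm behind the grasp point. The pads swing forward as they close: fully open they stand 13 mm farther back than shut.
Start: joints at [70.932, 4.979, 10.078, 95.1, 0, 90], TCP at [0.18, 0.52, 0.231] pointing down, gripper open.
Joint ranges: [-179.16, 179.16], [-48.56, 103.87], [-65.8, 70.77], [-126.05, 130.52], [-82.76, 87.17], [-180, 180]. Speed limits (degrees/s): [127.2, 127.2, 147.25, 180, 180, 180].

INTERFACE

Orientations are given as [roll, pitch, yaw] about the fixed x, y, z axes, in that order (R = Rz(yaw) Ry(pitch) Rx(roll)).
In Python, from workcell import bot, viewer gives the robot as it stands.
- The arm moves only by the tool arm_command, never from a script. Its argument "motion" is a list of rows, each a list of 3 entries, a list of its own where there are three numbers: the opening, from 0 (shut) to 1 (fully open), then the shift along the tool's x, y, z in units of 60 mm (1.0 is 60 mm), then the turn, a rotation vector about the tool's x, y, z in units of 6 degrees (1.0 is 6 degrees). A call has 1 to 12 rows; each row shifts and turns the commanded pose from where the row before left it, along the tool's axes as they then stand; what a row does not reach is not made up. A row lasts 1/8 s, in which the tool goes at most 62.5 mm and 10.7 degrees, less where a joint would pass 70% of its speed; a pose out of reach is approached as far as the arm can. A call is refused whole if a number of a shift passes 1 or a number of a turn 1, either way. A call with a gripper value outside its range is refused whole. The fingers move at their own pace and stop on an object; "newtons" is the grip in N (left out, the last holds). Time passes only in rows, so rows that do not move let the fingers close. It gives the time, the measured TCP pose, the force and the opening at its end, in the units of the state.
- bot.get_obs(): the state, without advancing time (a new reading comes with each control period).
- viewer.camera(name): name is "scene" or "top"; returns the picture (384x512x3 uint8, blue, green, red); there is no depth.
- viewer.calibration(name): a dict with "fx", "fy", "cx", "cy" (pixels), "k1" (the pictures are not rectified: a ray, as slopes to the right and down, at radius r is drawn at 1 + k1 r^2 times it, then the intrinsics apply), "T" (4x4, takes a point from camera to world coordinates). Camera axes: x right, y down, z forward; pixel columns grow to the right and rows downward; lengths in m; the calibration is good to about 2 mm. A picture is of the moment at which its call begins. calibration takes no time and is no camera call.
- bot.job_done(): hands the job in, once; it reports no verdict.
The state is a dict: "time": time; "q": joint angles; "qd": joint speeds; "joint_efforts": joint torques, N m; "ee_pos": TCP position; "tcp_rot": TCP orientation; "wrist_force": force on the tool from outside, world axes, zero at the start; "torque": the same for the moment, N m; "opening": finger opening in m.
Only numpy, scipy, OpenCV 4.12 (cv2) and the standard library are available. Lean on these libraries where they do the work, as an engineer would, in place of code of your own. Each camera call takes 0.05 s, during which the arm holds its last target.

## Working session

There is one attempt and no reset: what is moved stays moved. The work goes in short steps, Python scripts to look and compute and a tool call to move; the robot and the scene stay as the last step left them, time stands still between calls to the robot, and variables do not carry over. Pictures are saved under pics/ and viewed, and the job is handed in when it is done.

Besides the shell and the picture viewer there is one more tool, called after "Emit:" as name(argument=value, ...), one argument or row to a line, values as JSON. arm_command: Moves the arm, as the interface text tells. Its arguments: {"type":"object","properties":{"motion":{"type":"array"},"newtons":{"type":"number"}},"required":["motion"]}

```bash
ls; mkdir -p pics
python3 - <<'E'
from workcell import bot, viewer
import cv2
for n in("scene","top"):
    cv2.imwrite(f"pics/{n}0.png",cv2.resize(viewer.camera(n),None,fx=1.5,fy=1.5)); c=viewer.calibration(n); print(n,c)
print(bot.get_obs())
E
```

```text
pics
scene {'fx': 427.6469968584401, 'fy': 427.6469968584401, 'cx': 255.48836680616813, 'cy': 193.52046684933742, 'k1': -0.1316015578027343, 'T': array([[-0.98741418,  0.06861731, -0.14249525,  0.72498849],
       [ 0.1569266 ,  0.53717797, -0.82874234,  1.08788041],
       [ 0.01967924, -0.84067324, -0.54118502,  0.79145855],
       [ 0.        ,  0.        ,  0.        ,  1.        ]])}
top {'fx': 377.8845689303952, 'fy': 377.8845689303952, 'cx': 255.13080378944082, 'cy': 196.27288917781541, 'k1': -0.04429907443725357, 'T': array([[ 2.11774186e-02, -9.86685971e-01,  1.61252325e-01,
         3.83685423e-01],
       [-9.99773225e-01, -2.12613957e-02,  1.20491432e-03,
        -4.62182909e-04],
       [ 2.23957743e-03, -1.61241274e-01, -9.86912476e-01,
         1.02884365e+00],
       [ 0.00000000e+00,  0.00000000e+00,  0.00000000e+00,
         1.00000000e+00]])}
{'time': 0.1, 'q': array([ 7.09312018e+01,  5.00655942e+00,  1.00410255e+01,  9.50997453e+01,
       -9.82146395e-05,  9.00004630e+01]), 'qd': array([ 0.00495939, -0.01485835,  0.20221646,  0.12222962, -0.00745574,
       -0.05494019]), 'joint_efforts': array([-4.35767943e-04, -5.21561265e+01,  4.65652442e+01,  1.59876893e-02,
       -4.13773796e-05, -1.38405767e-05]), 'ee_pos': array([0.17962305, 0.51963394, 0.23068549]), 'tcp_rot': array([-1.79934721e+02,  9.87421250e-05,  1.60930739e+02]), 'wrist_force': array([-1.3533722 , -0.14576663,  0.65733956]), 'torque': array([0.0154611 , 0.02398468, 0.00855768]), 'opening': 0.08528879983009455}
```

View pics/scene0.png

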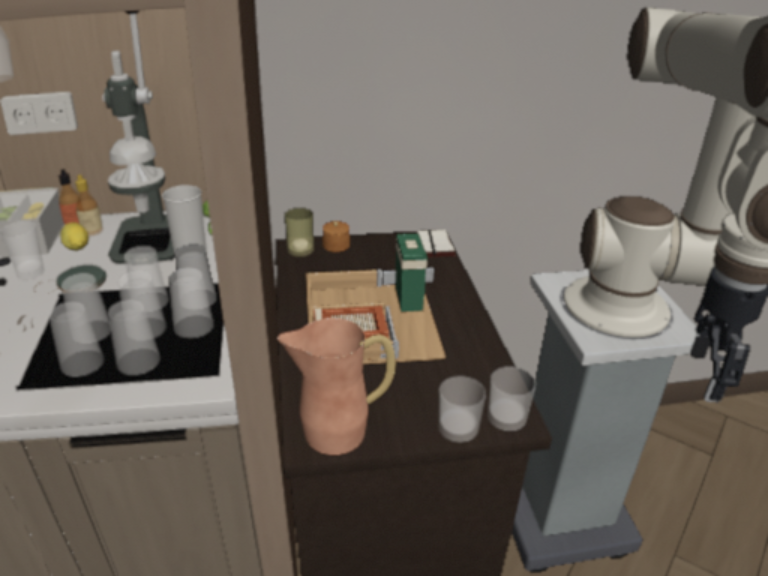

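View pics/top0.png

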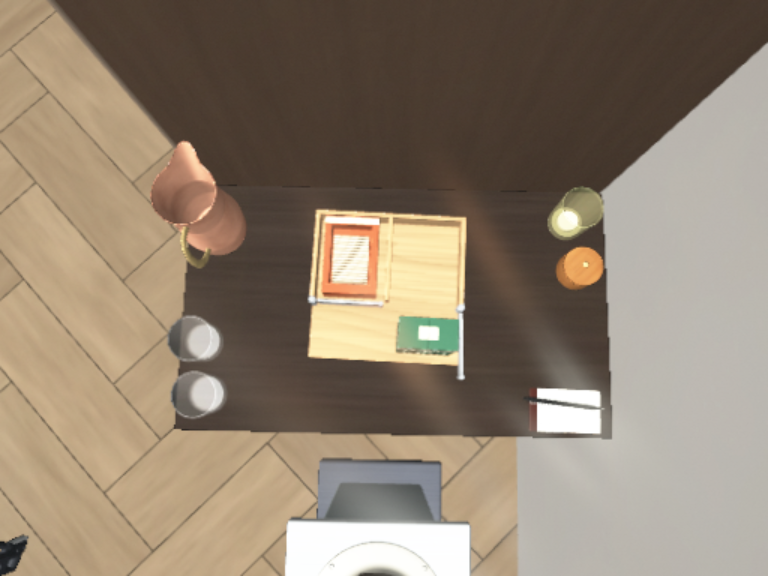

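The top view (1.5x scale) shows the caddy at about (308–467, 210–364). The carton top is at (397–459, 317–352), the gate hinge near (460,308) and the gate tip near (461,377). Next I measure these.

```bash
cat > h.py <<'E'
import numpy as np, cv2
from workcell import bot, viewer
def ray(n,u,v):
    c=viewer.calibration(n); K=np.array([[c['fx'],0,c['cx']],[0,c['fy'],c['cy']],[0,0,1.]])
    p=cv2.undistortPoints(np.array([[[u,v]]],float),K,np.array([c['k1'],0,0,0,0.]))[0,0]
    return c['T'][:3,3],c['T'][:3,:3]@np.array([p[0],p[1],1])
def onz(n,u,v,z):
    o,d=ray(n,u,v); return o+d*(z-o[2])/d[2]
def proj(n,P):
    c=viewer.calibration(n);T=np.linalg.inv(c['T']);K=np.array([[c['fx'],0,c['cx']],[0,c['fy'],c['cy']],[0,0,1.]])
    r,_=cv2.Rodrigues(T[:3,:3]); return cv2.projectPoints(np.atleast_2d(P).astype(float),r,T[:3,3],K,np.array([c['k1'],0,0,0,0.]))[0][:,0]
E
python3 - <<'E'
from h import *
im=viewer.camera("top")
c=im[130:260,195:325]; cv2.imwrite("pics/topz.png",cv2.resize(c,None,fx=4.6,fy=4.6,interpolation=cv2.INTER_NEAREST))
s=viewer.camera("scene"); cv2.imwrite("pics/sz.png",cv2.resize(s[140:250,190:310],None,fx=5,fy=5,interpolation=cv2.INTER_NEAREST))
h=cv2.cvtColor(im,cv2.COLOR_BGR2HSV)
m=cv2.inRange(h,(60,80,30),(95,255,255))
cs,_=cv2.findContours(m,0,2); k=max(cs,key=cv2.contourArea); print(cv2.minAreaRect(k),cv2.boxPoints(cv2.minAreaRect(k)),cv2.boundingRect(k))
E
```

```text
((288.250732421875, 221.98617553710938), (33.67030334472656, 20.135618209838867), 3.1798300743103027) [[270.88303 231.10463]
 [271.99997 211.00002]
 [305.61844 212.86772]
 [304.5015  232.97234]] (272, 211, 34, 22)
```

View pics/topz.png

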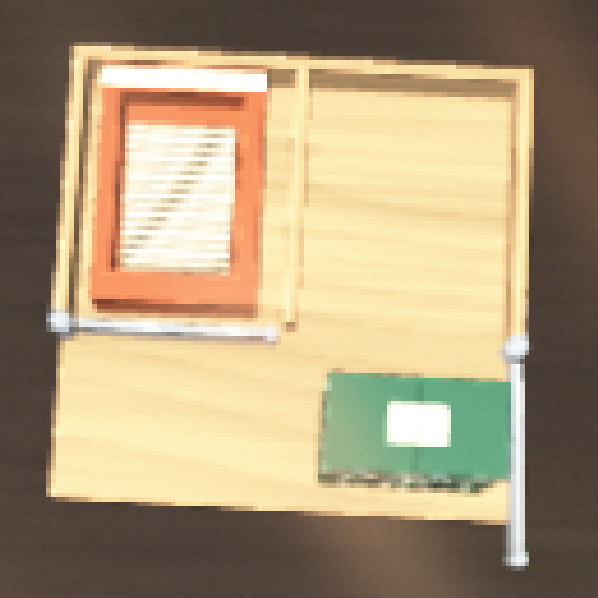

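View pics/sz.png

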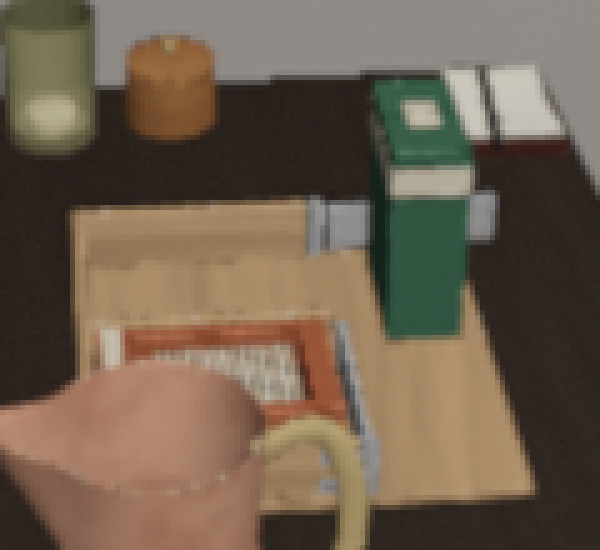

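Run:
```python
from h import *
z=lambda a,b,h: onz("top",a/4.6-.5+195,b/4.6-.5+130,h)
P=dict(BL=z(74,46,.049),BR=z(534,69,.049),FL=z(47,495,.008),FR=z(510,523,.008),wallmid_front=z(290,328,.049),hinge=z(515,349,.049),hingeL=z(61,321,.049),tip=z(516,558,.046),
cFL=z(328,371,.148),cFR=z(513,381,.148),cNL=z(320,473,.148),cNR=z(508,480,.148))
for k,v in P.items(): print(k,v.round(4))
print(np.linalg.norm(P['BL']-P['BR']),np.linalg.norm(P['cFL']-P['cFR']),np.linalg.norm(P['cFL']-P['cNL']),np.linalg.norm(P['hinge']-P['tip']))
s=lambda a,b,h: onz("scene",a/5-.5+190,b/5-.5+140,h)
print("scene: carton base far-left, near-left",s(387,338,.008),s(460,335,.008)); print("sill FL corner",s(535,493,.008),"BR top",s(72,209,.049))
print("top",s(375,82,.148),s(386,165,.148),s(474,160,.148),s(446,82,.148)); print("hinge",s(317,197,.046),"tip top",s(498,192,.046))
```

```text
BL [0.6963 0.1241 0.049 ]
BR [ 0.6883 -0.1456  0.049 ]
FL [0.4362 0.1341 0.008 ]
FR [ 0.4256 -0.1369  0.008 ]
wallmid_front [ 0.5319 -0.0058  0.049 ]
hinge [ 0.5225 -0.1342  0.049 ]
hingeL [0.5331 0.1249 0.049 ]
tip [ 0.4046 -0.1352  0.046 ]
cFL [ 0.4951 -0.0251  0.148 ]
cFR [ 0.492  -0.1197  0.148 ]
cNL [ 0.4431 -0.022   0.148 ]
cNR [ 0.4415 -0.1172  0.148 ]
0.26986016672475344 0.09458862588327299 0.052152922137358615 0.11795883630612189
scene: carton base far-left, near-left [ 0.49483577 -0.02717201  0.008     ] [ 0.44720913 -0.02441161  0.008     ]
sill FL corner [0.43733311 0.14159238 0.008     ] BR top [ 0.68911143 -0.14565364  0.049     ]
top [ 0.49149153 -0.11530995  0.148     ] [ 0.50364176 -0.00880981  0.148     ] [ 0.44945189 -0.00826383  0.148     ] [ 0.44580781 -0.10987877  0.148     ]
hinge [ 0.52302621 -0.14552772  0.046     ] tip top [ 0.39878444 -0.13678368  0.046     ]
```

Rays from both views agree. The bay origin is at about (0.531, -0.0705) with caddy yaw about -2°. The carton's near face is at x≈0.444 and its front edge is about 37 mm before the mouth. The gate is at about 1.6 rad. I'll turn the tool to yaw -2° (q6 stays in range that way), then move over.

Emit:
arm_command(
  motion=[
    [0.4,[0,0,0],[0,0,1]],
    [0.4,[0,0,0],[0,0,1]],
    [0.4,[0,0,0],[0,0,1]],
    [0.4,[0,0,0],[0,0,1]],
    [0.4,[0,0,0],[0,0,1]],
    [0.4,[0,0,0],[0,0,1]],
    [0.4,[0,0,0],[0,0,1]],
    [0.4,[0,0,0],[0,0,1]],
    [0.4,[0,0,0],[0,0,1]],
    [0.4,[0,0,0],[0,0,1]],
    [0.4,[0,0,0],[0,0,1]],
    [0.4,[0,0,0],[0,0,1]],
  ],
)

```text
time: 1.7
ee_pos: [0.1797, 0.5198, 0.231]
tcp_rot: [-180.0, 0.0, 88.7]
wrist_force: [-0.3, -0.0, -0.2]
opening: 0.0344
```

Emit:
arm_command(
  motion=[
    [0.4,[0,0,0],[0,0,1]],
    [0.4,[0,0,0],[0,0,1]],
    [0.4,[0,0,0],[0,0,1]],
    [0.4,[0,0,0],[0,0,1]],
    [0.4,[0,0,0],[0,0,1]],
    [0.4,[0,0,0],[0,0,1]],
    [0.4,[0,0,0],[0,0,1]],
    [0.4,[0,0,0],[0,0,1]],
    [0.4,[0,0,0],[0,0,1]],
    [0.4,[0,0,0],[0,0,1]],
    [0.4,[0,0,0],[0,0,1]],
    [0.4,[0,0,0],[0,0,1]],
  ],
)

```text
time: 3.2
ee_pos: [0.3777, 0.3713, 0.2314]
tcp_rot: [-170.0, 4.6, 39.2]
wrist_force: [0.3, 0.8, -0.7]
opening: 0.0343
```

Emit:
arm_command(
  motion=[
    [0.4,[0,0,0],[0,0,1]],
    [0.4,[0,0,0],[0,0,1]],
    [0.4,[0,0,0],[0,0,1]],
    [0.4,[0,0,0],[0,0,0.16]],
  ],
)

```text
time: 3.7
ee_pos: [0.4237, 0.2972, 0.2316]
tcp_rot: [-167.5, 8.2, 28.2]
wrist_force: [-0.6, 0.5, -0.0]
opening: 0.034
```

Run:
```python
from h import *
o=bot.get_obs();print(o['q'].round(2),o['ee_pos'],o['tcp_rot'])
from scipy.spatial.transform import Rotation as R
print(R.from_euler('xyz',o['tcp_rot'],degrees=True).as_matrix().round(3))
```

```text
[ 28.21   8.09  12.28 102.36  12.49 180.  ] [0.42369439 0.297207   0.23155577] [-167.51275094    8.16708004   28.20999962]
[[ 0.872  0.434 -0.224]
 [ 0.468 -0.875  0.125]
 [-0.142 -0.214 -0.966]]
```

Run:
```python
from h import *
from scipy.spatial.transform import Rotation as R
o=bot.get_obs()
A=R.from_euler('xyz',o['tcp_rot'],degrees=True);B=R.from_euler('xyz',[180,0,28.2],degrees=True)
d=np.array([.395,-.068,.231])-o['ee_pos']
print("level turn deg/6 (tool)",((A.inv()*B).as_rotvec(degrees=True)/6).round(2))
print("shift total in tool axes /60 after levelling",(B.inv().apply(d)/.06).round(2), "before",(A.inv().apply(d)/.06).round(2))
```

```text
level turn deg/6 (tool) [-2.08  1.36 -0.15]
shift total in tool axes /60 after levelling [-3.3   5.14  0.01] before [-3.26  5.12 -0.64]
```

Emit:
arm_command(
  motion=[
    [0.4,[-0.33,0.51,-0.06],[0,0,0]],
    [0.4,[-0.33,0.51,-0.06],[0,0,0]],
    [0.4,[-0.33,0.51,-0.06],[-0.52,0.34,-0.04]],
    [0.4,[-0.33,0.51,-0.04],[-0.52,0.34,-0.04]],
    [0.4,[-0.33,0.51,-0.02],[-0.52,0.34,-0.04]],
    [0.4,[-0.33,0.51,0],[-0.52,0.34,-0.04]],
    [0.4,[-0.33,0.51,0],[0,0,0]],
    [0.4,[-0.33,0.51,0],[0,0,0]],
    [0.4,[-0.33,0.51,0],[0,0,0]],
    [0.4,[-0.33,0.51,0],[0,0,0]],
    [0.4,[0,0,0],[0,0,0]],
  ],
)

```text
time: 5.08
ee_pos: [0.3929, -0.0665, 0.2288]
tcp_rot: [180.0, -0.1, 28.3]
wrist_force: [0.6, -0.1, -0.2]
opening: 0.0346
```

Run:
```python
from h import *
o=bot.get_obs();print(o['q'].round(2),o['ee_pos'],o['tcp_rot'])
```

```text
[-9.6300e+00 -1.5710e+01 -9.3100e+00  9.6310e+01  4.0000e-02  1.4204e+02] [ 0.39293141 -0.06650949  0.2288113 ] [ 1.79971182e+02 -9.68936301e-02  2.83303715e+01]
```

Emit:
arm_command(
  motion=[
    [0.4,[0,0,0],[0,0,1]],
    [0.4,[0,0,0],[0,0,1]],
    [0.4,[0,0,0],[0,0,1]],
    [0.4,[0,0,0],[0,0,1]],
    [0.4,[0,0,0],[0,0,1]],
    [0.4,[0,0,0],[0,0,0.05]],
    [0.4,[0,0,0.6],[0,0,0]],
    [0.4,[0,0,0.6],[0,0,0]],
    [0.4,[0,0,0.6],[0,0,0]],
    [0.4,[0,0,0],[0,0,0]],
  ],
)

```text
time: 6.32
ee_pos: [0.3919, -0.0646, 0.1188]
tcp_rot: [-179.9, 0.1, -1.7]
wrist_force: [0.6, -0.6, 0.6]
opening: 0.0344
```

Run:
```python
from h import *
o=bot.get_obs();print(o['q'].round(2),o['ee_pos'],o['tcp_rot'])
im=viewer.camera("top")
cv2.imwrite("pics/top1.png",cv2.resize(im[130:290,195:325],None,fx=3.7,fy=3.7))
s=viewer.camera("scene"); cv2.imwrite("pics/s1.png",cv2.resize(s[120:250,190:330],None,fx=4,fy=4))
```

```text
[-9.4000e+00 -1.6820e+01 -2.2340e+01  8.4630e+01  5.0000e-02  1.7231e+02] [ 0.39187219 -0.06461938  0.11884661] [-1.79928321e+02  1.47662100e-01 -1.70660100e+00]
```

View pics/top1.png

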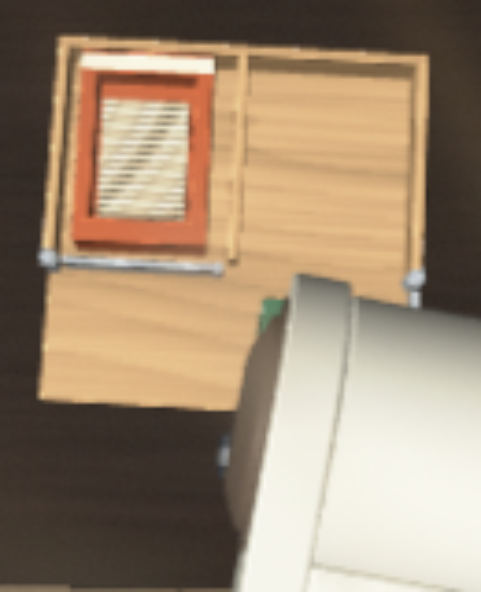

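View pics/s1.png

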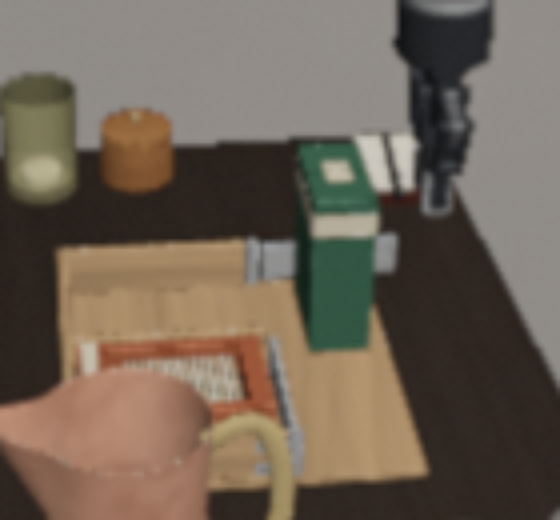

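The fingers stand free behind the carton, centred on it (scene crop: fingertip at (437,205), carton top at (335,175)). Approach.

Emit:
arm_command(
  motion=[
    [0.4,[0.25,0.06,0],[0,0,0]],
    [0.4,[0.25,0,0],[0,0,0]],
    [0.4,[0.1,0,0],[0,0,0]],
    [0.4,[0.1,0,0],[0,0,0]],
    [0.4,[0.1,0,0],[0,0,0]],
    [0.4,[0.1,0,0],[0,0,0]],
  ],
)

```text
time: 7.18
ee_pos: [0.4473, -0.0707, 0.1209]
tcp_rot: [-180.0, -0.1, -1.9]
wrist_force: [-0.9, 0.1, -0.3]
opening: 0.0344
```

Emit:
arm_command(
  motion=[
    [0.4,[0.1,0,0],[0,0,0]],
    [0.4,[0.1,0,0],[0,0,0]],
    [0.4,[0.1,0,0],[0,0,0]],
  ],
)

```text
time: 7.55
ee_pos: [0.4655, -0.0713, 0.1208]
tcp_rot: [-180.0, -0.1, -1.9]
wrist_force: [0.0, 0.4, 0.4]
opening: 0.0346
```

Run:
```python
from h import *
s=viewer.camera("scene"); cv2.imwrite("pics/s2.png",cv2.resize(s[120:250,190:330],None,fx=4,fy=4))
```

```text
(no output)
```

View pics/s2.png

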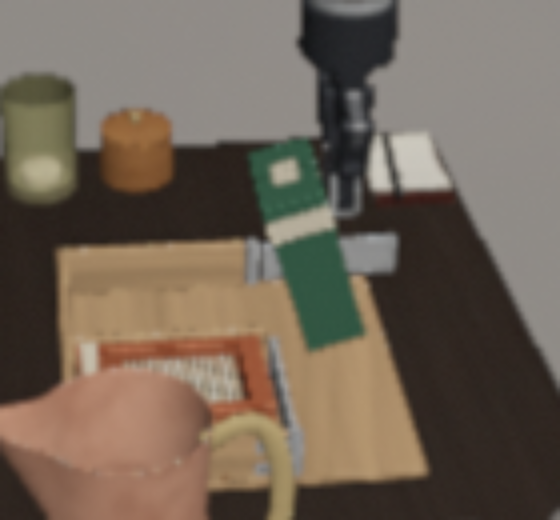

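The picture shows the carton tipping cleanly about its front edge, with no slip. It leans about 15°, and the fingertip touches it at about (335,190). I continue until it falls.

Emit:
arm_command(
  motion=[
    [0.4,[0.1,0,0],[0,0,0]],
    [0.4,[0.1,0,0],[0,0,0]],
    [0.4,[0.1,0,0],[0,0,0]],
    [0.4,[0.1,0,0],[0,0,0]],
    [0.4,[0,0,0],[0,0,0]],
    [0.4,[0,0,0],[0,0,0]],
    [0.4,[0,0,0],[0,0,0]],
    [0.4,[0,0,0],[0,0,0]],
  ],
)

```text
time: 8.6
ee_pos: [0.489, -0.0721, 0.121]
tcp_rot: [-180.0, -0.1, -1.9]
wrist_force: [-0.2, 0.1, 0.3]
opening: 0.0342
```

Run:
```python
from h import *
s=viewer.camera("scene"); cv2.imwrite("pics/s3.png",cv2.resize(s[120:250,190:330],None,fx=4,fy=4))
```

```text
(no output)
```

View pics/s3.png

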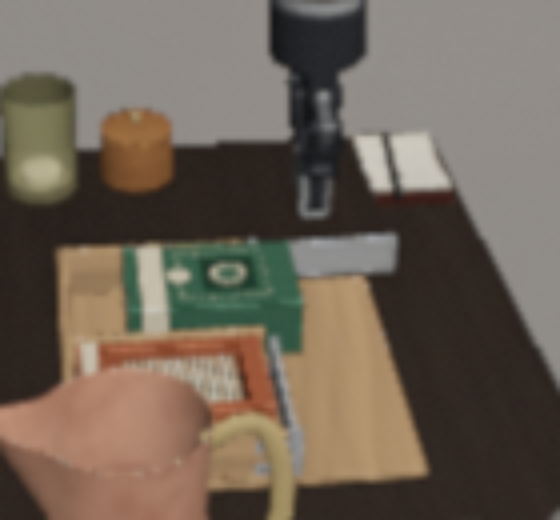

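The carton lies flat in the bay with its tear panel up (top face around (225,275)). Back off, lower the fingers, and push it home slowly.

Emit:
arm_command(
  motion=[
    [0.4,[-0.45,0,0],[0,0,0]],
    [0.4,[-0.45,-0.04,0],[0,0,0]],
    [0.4,[0,0,0],[0,0,0]],
    [0.4,[0,0,0.4],[0,0,0]],
    [0.4,[0,0,0.4],[0,0,0]],
    [0.4,[0,0,0.4],[0,0,0]],
    [0.4,[0,0,0.33],[0,0,0]],
    [0.4,[0,0,0],[0,0,0]],
  ],
)

```text
time: 9.65
ee_pos: [0.4348, -0.0678, 0.0278]
tcp_rot: [-179.9, 0.1, -1.9]
wrist_force: [-0.1, -0.5, 0.2]
opening: 0.0342
```

Emit:
arm_command(
  motion=[
    [0.4,[0.2,0,0],[0,0,0]],
    [0.4,[0.2,0,0],[0,0,0]],
    [0.4,[0.15,0,0],[0,0,0]],
    [0.4,[0.15,0,0],[0,0,0]],
    [0.4,[0.15,0,0],[0,0,0]],
    [0.4,[0.15,0,0],[0,0,0]],
    [0.4,[0.15,0,0],[0,0,0]],
  ],
)

```text
time: 10.52
ee_pos: [0.5044, -0.0701, 0.0291]
tcp_rot: [-180.0, -0.0, -1.9]
wrist_force: [-4.8, -0.4, 3.5]
opening: 0.0343
```

Emit:
arm_command(
  motion=[
    [0.4,[0.15,0,0],[0,0,0]],
    [0.4,[0.12,0,0],[0,0,0]],
    [0.4,[0.05,0,0],[0,0,0]],
  ],
)

```text
time: 10.9
ee_pos: [0.5238, -0.0708, 0.0291]
tcp_rot: [-180.0, -0.1, -1.9]
wrist_force: [-3.6, 0.3, 1.9]
opening: 0.0337
```

Run:
```python
from h import *
s=viewer.camera("scene"); cv2.imwrite("pics/s4.png",cv2.resize(s[120:250,190:330],None,fx=4,fy=4))
```

```text
(no output)
```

View pics/s4.png

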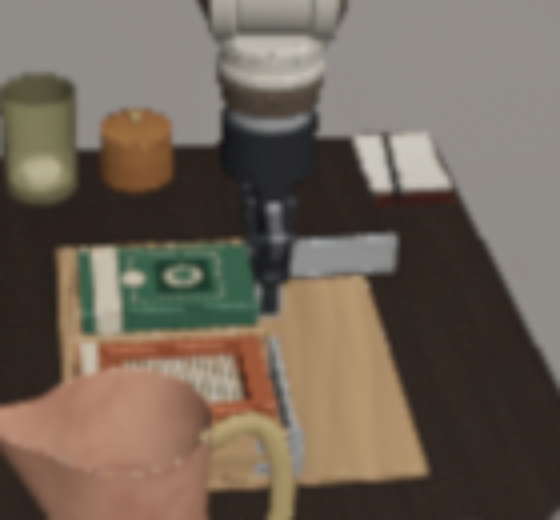

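The carton is nearly home: its far end is at about (83,290) and the back board is at x≈65. I creep on until the force rises.

Emit:
arm_command(
  motion=[
    [0.4,[0.05,0,0],[0,0,0]],
    [0.4,[0.05,0,0],[0,0,0]],
  ],
)

```text
time: 11.2
ee_pos: [0.5295, -0.071, 0.0291]
tcp_rot: [-180.0, -0.1, -1.9]
wrist_force: [-2.9, -0.5, -0.3]
opening: 0.0342
```

Emit:
arm_command(
  motion=[
    [0.4,[0.04,0,0],[0,0,0]],
    [0.4,[0.03,0,0],[0,0,0]],
  ],
)

```text
time: 11.45
ee_pos: [0.5317, -0.071, 0.0291]
tcp_rot: [-180.0, 0.2, -1.9]
wrist_force: [-20.0, 1.1, 11.7]
opening: 0.0342
```

20 N at x=0.532 matches the expected home position: the fingertip front is then about 10 mm inside the mouth. Back off, raise, shut the fingers, and look.

Emit:
arm_command(
  motion=[
    [0.4,[-0.15,0,0],[0,0,0]],
    [0.4,[-0.6,0,0],[0,0,0]],
    [0,[0,0,-0.5],[0,0,0]],
    [0,[0,0,-0.5],[0,0,0]],
    [0,[0,0,-0.5],[0,0,0]],
    [0,[-0.3,0.45,0],[0,0,0]],
    [0,[-0.3,0.45,0],[0,0,0]],
    [0,[-0.3,0.74,0],[0,0,0]],
    [0,[0,0,0],[0,0,0]],
  ],
)

```text
time: 12.58
ee_pos: [0.4308, -0.1683, 0.1193]
tcp_rot: [180.0, -0.2, -2.1]
wrist_force: [-0.1, -0.3, 0.3]
opening: 0.0001
```

Run:
```python
from h import *
o=bot.get_obs();print(o['q'].round(1),o['ee_pos'])
s=viewer.camera("scene"); cv2.imwrite("pics/s5.png",cv2.resize(s[120:250,190:330],None,fx=4,fy=4))
s=viewer.camera("top"); cv2.imwrite("pics/t5.png",cv2.resize(s[130:290,195:325],None,fx=3.7,fy=3.7))
```

```text
[-21.4  -7.9 -14.9  82.8   0.  160.7] [ 0.43076008 -0.16833122  0.11933122]
```

View pics/s5.png

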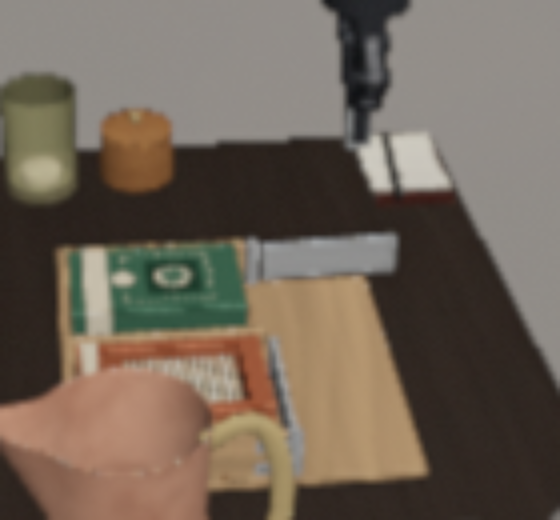

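View pics/t5.png

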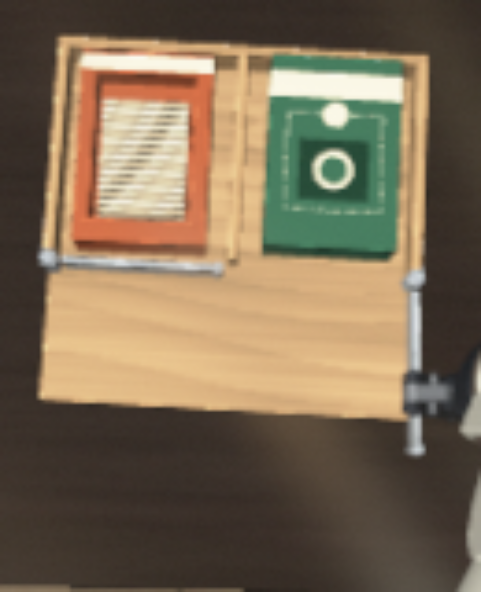

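Run:
```python
from h import *
f=lambda P:((proj("top",P)-[195,130]+.5)*3.7).round(0)
print(f([[.431,-.168,.119],[.431,-.168,.16],[.431,-.136,.046],[.431,-.168,.046],[.4,-.136,.046]]))
g=lambda P:((proj("scene",P)-[190,120]+.5)*4).round(0)
print(g([[.431,-.168,.119],[.431,-.136,.046],[.4,-.136,.046]]))
```

```text
[[481. 407.]
 [493. 403.]
 [416. 411.]
 [462. 412.]
 [416. 456.]]
[[358. 143.]
 [362. 236.]
 [397. 234.]]
```

Run:
```python
from h import *
s=viewer.camera("top"); cv2.imwrite("pics/t6.png",cv2.resize(s[150:384,230:430],None,fx=2.5,fy=2.5))
s=viewer.camera("scene"); cv2.imwrite("pics/s6.png",cv2.resize(s[0:250,190:490],None,fx=2.2,fy=2.2))
```

```text
(no output)
```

View pics/t6.png

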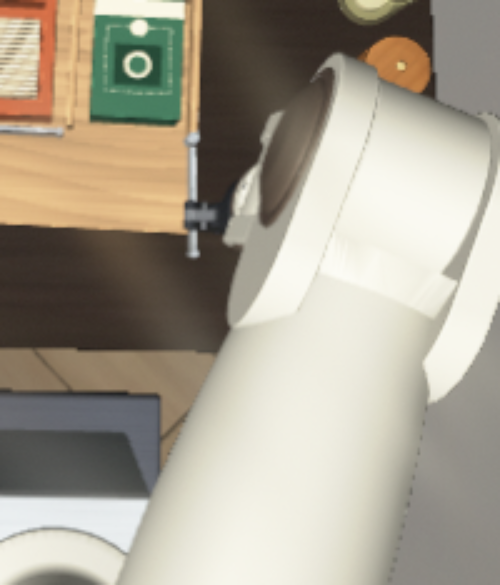

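View pics/s6.png

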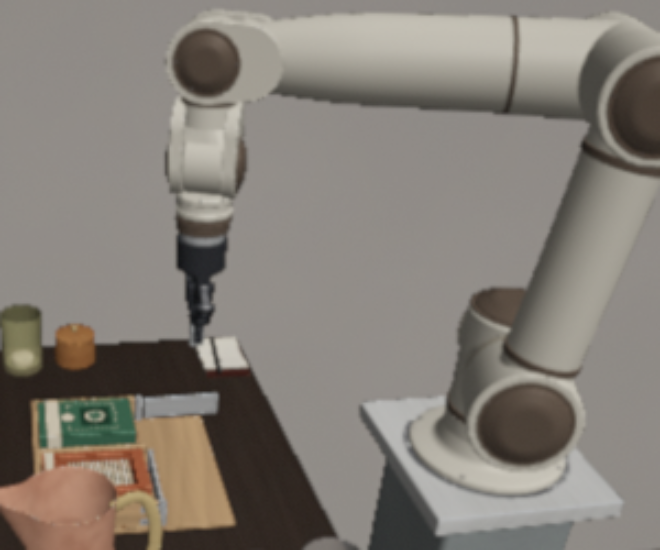

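The dark block near the gate is part of the gripper coupling about 0.27 m up, by its row in the top view, so it clears the gate. The carton sits flat and square against the back board. Lower beside the gate and sweep it.

Emit:
arm_command(
  motion=[
    [0,[0,0,0.4],[0,0,0]],
    [0,[0,0,0.4],[0,0,0]],
    [0,[0,0,0.4],[0,0,0]],
    [0,[0,0,0.32],[0,0,0]],
    [0,[0,0,0],[0,0,0]],
    [0,[0,-0.22,0],[0,0,0]],
    [0,[0,-0.22,0],[0,0,0]],
    [0,[-0.03,-0.23,0],[0,0,0]],
    [0,[0,0,0],[0,0,0]],
  ],
)

```text
time: 13.9
ee_pos: [0.4311, -0.1248, 0.0282]
tcp_rot: [-180.0, -0.1, -1.8]
wrist_force: [0.2, 0.3, 0.4]
opening: 0.0004
```

Emit:
arm_command(
  motion=[
    [0,[0.03,-0.19,0],[0,0,0]],
    [0,[0.03,-0.19,0],[0,0,0]],
    [0,[0.08,-0.18,0],[0,0,0]],
    [0,[0.08,-0.18,0],[0,0,0]],
    [0,[0.14,-0.16,0],[0,0,0]],
    [0,[0.14,-0.16,0],[0,0,0]],
    [0,[0,0,0],[0,0,0]],
  ],
)

```text
time: 14.78
ee_pos: [0.4636, -0.0626, 0.0277]
tcp_rot: [-179.9, -0.1, -1.8]
wrist_force: [0.1, 0.1, 1.4]
opening: -0.0
```

Run:
```python
from h import *
s=viewer.camera("scene"); cv2.imwrite("pics/s7.png",cv2.resize(s[120:250,190:330],None,fx=4,fy=4))
```

```text
(no output)
```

View pics/s7.png

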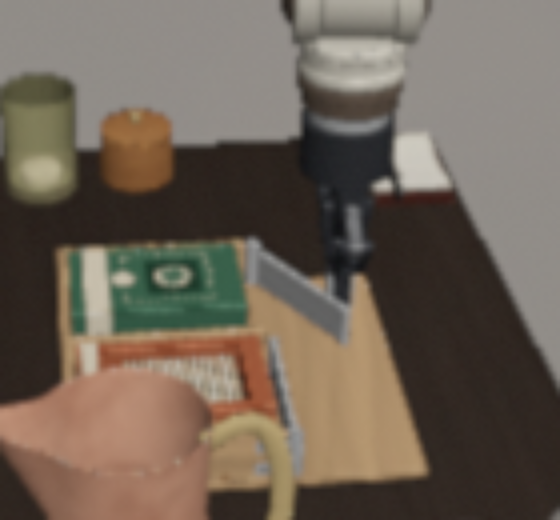

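The gate follows the finger and is more than halfway round (tip at about (347,330)). I continue the arc.

Emit:
arm_command(
  motion=[
    [0,[0.18,-0.12,0],[0,0,0]],
    [0,[0.18,-0.12,0],[0,0,0]],
    [0,[0.14,-0.05,0],[0,0,0]],
    [0,[0.14,-0.05,0],[0,0,0]],
    [0,[0.07,-0.01,0],[0,0,0]],
  ],
)

```text
time: 15.45
ee_pos: [0.5068, -0.0435, 0.0278]
tcp_rot: [-180.0, -0.1, -1.8]
wrist_force: [-0.6, -0.8, 1.0]
opening: 0.0001
```

Emit:
arm_command(
  motion=[
    [0,[0.07,-0.01,0],[0,0,0]],
    [0,[0.03,0,0],[0,0,0]],
    [0,[0,0,0],[0,0,0]],
  ],
)

```text
time: 15.82
ee_pos: [0.5125, -0.0434, 0.028]
tcp_rot: [-180.0, -0.1, -1.9]
wrist_force: [0.4, -0.5, 0.7]
opening: 0.0
```

Emit:
arm_command(
  motion=[
    [0,[0.03,0,0],[0,0,0]],
    [0,[0.03,0,0],[0,0,0]],
  ],
)

```text
time: 16.08
ee_pos: [0.5143, -0.0434, 0.0279]
tcp_rot: [-180.0, 0.1, -1.9]
wrist_force: [-14.2, 0.9, 9.0]
opening: 0.0003
```

Emit:
arm_command(
  motion=[
    [0,[0.02,0,0],[0,0,0]],
    [0,[0.02,0,0],[0,0,0]],
  ],
)

```text
time: 16.32
ee_pos: [0.5145, -0.0434, 0.0278]
tcp_rot: [-180.0, 0.4, -1.9]
wrist_force: [-24.6, 1.4, 16.3]
opening: -0.0004
```

The gate is hard against its stop. Back straight off, raise, and check.

Emit:
arm_command(
  motion=[
    [0,[-0.1,0,0],[0,0,0]],
    [0,[-0.5,0,0],[0,0,0]],
    [0,[-0.5,0,0],[0,0,0]],
    [0,[0,0,-0.5],[0,0,0]],
    [0,[0,0,-0.5],[0,0,0]],
    [0,[-0.6,0,-0.6],[0,0,0]],
    [0,[-0.6,0,-0.6],[0,0,0]],
    [0,[0,0,0],[0,0,0]],
  ],
)

```text
time: 17.32
ee_pos: [0.3804, -0.0393, 0.1629]
tcp_rot: [-180.0, -0.4, -1.9]
wrist_force: [0.8, -1.0, -0.3]
opening: 0.0001
```

Run:
```python
from h import *
s=viewer.camera("scene"); cv2.imwrite("pics/s8.png",cv2.resize(s[120:250,190:330],None,fx=4,fy=4))
im=viewer.camera("top"); cv2.imwrite("pics/t8.png",cv2.resize(im[130:260,195:325],None,fx=4.6,fy=4.6,interpolation=cv2.INTER_NEAREST)); cv2.imwrite("pics/t8f.png",cv2.resize(im,None,fx=1.5,fy=1.5))
```

```text
(no output)
```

View pics/s8.png

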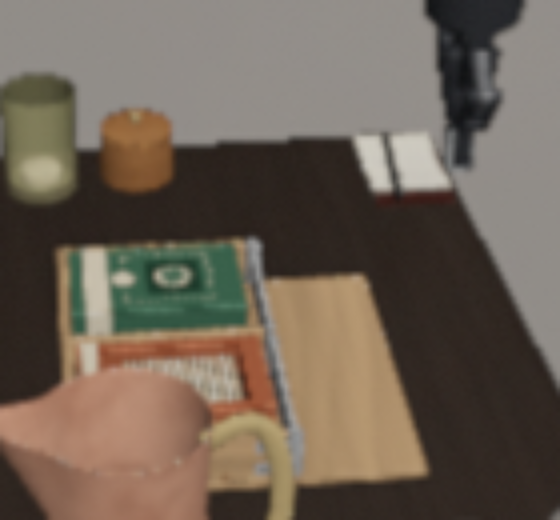

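View pics/t8.png

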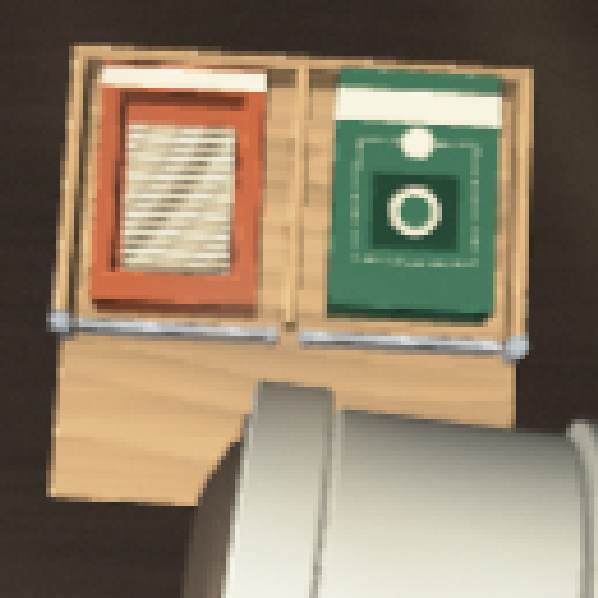

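View pics/t8f.png

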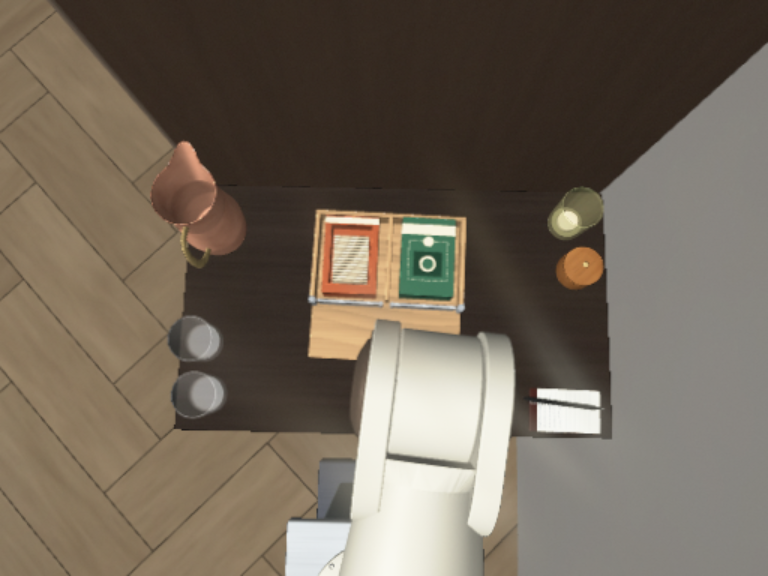

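Run:
```python
from h import *
z=lambda a,b,h: onz("top",a/4.6-.5+195,b/4.6-.5+130,h)
f=(z(340,69,.058)+z(503,76,.058))/2; n=(z(328,305,.058)+z(494,314,.058))/2
print(f,n,"bay x far, near",[(p-[.5307,-.0705,0])@[.9994,-.035,0] for p in(f,n)],"y",((f+n)/2-[.5307,-.0705,0])@[.035,.9994,0])
print(bot.job_done())
```

```text
[ 0.68184865 -0.07898116  0.058     ] [ 0.54257863 -0.07406856  0.058     ] bay x far, near [np.float64(0.15135479890819845), np.float64(0.011996400571918272)] y -0.0031682686696374042
the job is handed in; nothing more can be done
None
```

I tipped the carton over its front edge into the right bay, pushed it home, swung the gate shut and backed the arm clear. The job was handed in at about 17.5 s of the 54 s allowed.

**Last checks:**
- **Carton:** it lies flat with the tear panel up. The camera puts its far end at bay x = 151 mm (back board at 150 mm) and its near end at 12 mm. It is about 3 mm right of the bay's centre line. The push ended with a 20 N rise against the back board.
- **Gate:** it is in line with the hinges to about 0.01 rad, and the force rose to about 25 N against its stop.
- **Other things on the stand:** by eye, none of them has moved in the pictures.

**One thing went wrong:** the first in-place turn ran the last joint into its limit. The tool drifted and tilted, well above the stand, before I corrected it. It touched nothing, and none of the checks failed.

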